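# Press picture-frame bumpers home in order

### The arm

A 7-joint arm with a two-finger parallel gripper is mounted at the origin on the work surface. World frame = base frame: x ahead of the robot, y to its left, z up, the work surface at z = 0. Lengths are in m, angles in rad, forces in N, time in s.
With the tool pointing down it reaches from about 0.425 to 0.875 m from the base axis. Payload 4.7 kg.
Tool frame: the origin (TCP) lies between the finger pads; the fingertips stand 19 mm ahead of it and the grasp point (between the pads) is the TCP (ctrl.tip_extent is the distance from the TCP to the fingertips, in m); z points along the fingers, y is the line along which they close (so a half turn about z gives the same grasp; the last joint's range is limited). The gripper opens to 87 mm and grips with 3 to 60 N. Pads are 19 mm wide; open, the fingers measure 117 mm over their backs; the gripper's body (75 mm by 190 mm) begins 51 mm behind the grasp point.
Start: joints at [1.235, 0.321, -0.07, 1.45, 0.023, 1.371, -0.057], TCP at [0.223, -0.611, 0.242] pointing down, gripper open.
Joint ranges: [-2.86, 2.86], [-0.3, 2.09], [-1.38, 1.24], [0.06, 2.45], [-1.56, 4.7], [0.09, 2.05], [-2.69, 2.69]. Speed limits (rad/s): [2.57, 2.57, 3.14, 3.14, 3.14, 3.14, 3.14].

### API

Orientations are given as a rotation vector (axis times angle).
In Python, from bench import ctrl gives the robot as it stands.
- The arm moves only by the shell command python3 -m crank 'ROWS' [OPENING] [FORCE]. ROWS is JSON, a list of rows, each an object of numbers: "tx", "ty", "tz": the shift along the tool's x, y, z in mm; "turn": the turn about the tool's z in units of 5 degrees (1.0 is 5 degrees). In form: [{"tx": .., "ty": .., "tz": .., "turn": ..}, ...]. A call has 1 to 5 rows; each row is the pose to reach, as a shift and turn from the pose commanded when the call began, along the tool's axes at that moment; what a row does not reach only later rows make up. A row lasts 1/8 s, in which the tool goes at most 62.5 mm and 10.7 degrees, less where a joint would pass 70% of its speed; a pose out of reach is approached as far as the arm can. A call with a gripper value outside its range is refused whole. OPENING is the finger opening in mm, from 0 to 87, set as the call begins (- or left out, the last holds). The fingers move at their own pace and stop on an object; FORCE is the grip in N (left out, the last holds). Time passes only in rows, so rows that repeat a pose let the fingers close. It gives the time, the measured TCP pose, the force, the opening and the grip force at its end, in the units of the state.
- ctrl.get_state(): the state, without advancing time (a new reading comes with each control period).
- ctrl.get_image(name): name is "side" or "top" or "wrist"; returns (picture, depth): 384x512x3 uint8, red, green, blue; 384x512 float32, m along the optical axis (not along the pixel's ray), 0 where there is no reading.
- ctrl.camera_model(name): a dict with "intrinsics" (3x3 intrinsics, pixels), "origin" and "orientation" of the camera in the world. Camera axes: x right, y down, z forward; pixel columns grow to the right and rows downward; lengths in m; the calibration is good to about 2 mm. A picture is of the moment at which its call begins: read the wrist's pose just before it. camera_model takes no time and is no camera call; for the wrist camera it gives the pose at the moment of the call.
- ctrl.close_job(): hands the job in; it is judged then, once.
Trained networks look in the newest picture that a camera, given by its name, has taken for a name from the list of things; names that differ only in an ending like _2 or _b are one class to them, and where a whole thing is asked for, a point or a joint stands for the part that bears it (a point fixed in the world has none). Each returns a list of dicts, best first, with "confidence" (0 to 1); they miss things now and then, are a little off and sometimes report something else, mostly with a low value. They report only what shows in the picture. A call takes as long as a camera call.
- ctrl.recognise(camera, query): "xyz" ([x, y, z] in m, in world coordinates, good to about 4 mm: the middle of the surface that is visible of it).
- ctrl.mark_of(camera, query): "xyz" ([x, y, z] in m, in world coordinates, good to about 4 mm: a listed point, or the origin of a listed thing).
The state is a dict: "time": time; "joint_positions": joint angles; "qd": joint speeds; "joint_torque": joint torques, N m; "position": TCP position; "tool_rot": TCP orientation; "ft_force": force on the tool from outside, world axes, zero at the start; "torque": the same for the moment, N m; "grip_width": opening from 0.0 (shut) to 1.0 (fully open); "grip_force": force on a finger pad.
Only numpy, scipy, OpenCV 4.12 (cv2) and the standard library are available. Lean on these libraries where they do the work, as an engineer would, in place of code of your own. Each camera call takes 0.05 s, during which the arm holds its last target. There are 200 camera calls.

### The job

Glue has gone into three corner holes of the little white picture frame, so with a fingertip lightly press its corner bumpers fully home in the order the glue was laid: first the red one, then the black one, then the blue one. Leave the green bumper standing up, as its hole is still dry. Press gently (25 N is too hard), do not lift the frame or shove it about, and leave everything else on the bench where it lies.

Things in the scene. Friction and masses are not known exactly. Their poses are not given: they have to be found in the camera images.
- frame: small picture frame of white-primed pine lying face down, loose and flat, on the bench: 220 mm (its x) by 170 mm (its y) outside, 20 mm thick, flat rails 40 mm wide round a 140 x 90 mm opening; about 0.45 kg. Origin at the centre of its underside, z up. A push-in rubber bumper stands in each corner, 20 mm in from both edges.
- red_top (a point): centre of the flat top of the red corner bumper, whose round head is 26 mm in diameter, always in the frame's corner at (+90, +65) mm (frame x, y). The point rides with the head: 37 to 40 mm above the bench at the start, 30 mm (10 mm above the frame's face) when pressed home and let go. The springy head itself gives 1 mm per 3 N, up to 5 mm, and springs back.
- red_bumper (a joint): how far the stem of the red bumper has been pushed into the frame, in m: 0 = as far out as it goes, 0.010 = fully home on its stop; starts between 0 and 0.003. The stem sinks straight down under about 3 to 4 N, does not spring back and stays where it is left.
- black_top (a point): centre of the flat top of the black corner bumper, whose round head is 26 mm in diameter, always in the frame's corner at (-90, +65) mm (frame x, y). The point rides with the head: 37 to 40 mm above the bench at the start, 30 mm (10 mm above the frame's face) when pressed home and let go. The springy head itself gives 1 mm per 3 N, up to 5 mm, and springs back.
- black_bumper (a joint): how far the stem of the black bumper has been pushed into the frame, in m: 0 = as far out as it goes, 0.010 = fully home on its stop; starts between 0 and 0.003. The stem sinks straight down under about 3 to 4 N, does not spring back and stays where it is left.
- blue_top (a point): centre of the flat top of the blue corner bumper, whose round head is 26 mm in diameter, always in the frame's corner at (+90, -65) mm (frame x, y). The point rides with the head: 37 to 40 mm above the bench at the start, 30 mm (10 mm above the frame's face) when pressed home and let go. The springy head itself gives 1 mm per 3 N, up to 5 mm, and springs back.
- blue_bumper (a joint): how far the stem of the blue bumper has been pushed into the frame, in m: 0 = as far out as it goes, 0.010 = fully home on its stop; starts between 0 and 0.003. The stem sinks straight down under about 3 to 4 N, does not spring back and stays where it is left.
- green_top (a point): centre of the flat top of the green corner bumper, whose round head is 26 mm in diameter, always in the frame's corner at (-90, -65) mm (frame x, y). The point rides with the head: 37 to 40 mm above the bench at the start, 30 mm (10 mm above the frame's face) when pressed home and let go. The springy head itself gives 1 mm per 3 N, up to 5 mm, and springs back.
- green_bumper (a joint): how far the stem of the green bumper has been pushed into the frame, in m: 0 = as far out as it goes, 0.010 = fully home on its stop; starts between 0 and 0.003. The stem sinks straight down under about 3 to 4 N, does not spring back and stays where it is left.
- clamp_a: chrome spring clamp with orange tips lying on the bench beside a short side of the frame, about 100 x 50 mm, 24 mm high; origin under its pivot
- clamp_b: second such spring clamp, beside a long side of the frame
- cutter: black glass cutter lying on the bench inside the frame's opening, about 100 x 14 mm, 14 mm high; origin under its middle
- ruler: copper ruler, 300 x 30 x 4 mm, lying on the far part of the bench; origin at the centre of its underside
- moulding: pine moulding stick, 400 x 28 x 22 mm, lying on the right side of the bench; origin at the centre of its underside
- glue: white glue bottle, 52 mm across, 120 mm high, standing at the far right; origin at the centre of its underside
- jar: amber jar with a steel cap, 60 mm across, 70 mm high, standing at the far left; origin at the centre of its underside

How it is judged:
On the way, in this order (a step that is already met when the one before it is completed fails the run):
1. the red bumper is pressed home (value of joint red_bumper above 0.008 m), for 0.2 s.
2. the black bumper is pressed home (value of joint black_bumper above 0.008 m), for 0.2 s.
3. the blue bumper is pressed home (value of joint blue_bumper above 0.008 m), for 0.2 s.
At the end, for the whole second after the job is handed in: the red, black and blue bumpers are within 2 mm of fully home; the green bumper is still at least 5.5 mm short of home; the frame lies flat on the bench within 20 mm of where it was; every other loose thing is within 20 mm of where it was (value of joint each of red_bumper, black_bumper, blue_bumper above 0.008 m and value of joint green_bumper below 0.0045 m and height (world z) of frame below 0.004 m and angle between frame's own z axis and vertical below 0.05 rad and distance of each of frame, clamp_a, clamp_b, cutter, ruler, moulding, glue, jar from where it was at the start of the episode below 0.02 m and linear speed of frame below 0.02 m/s); the robot touches nothing.
It fails at once if the black bumper is pressed before the red one is home, or the blue before the black ((value of joint black_bumper above 0.005 m and value of joint red_bumper below 0.0077 m) or (value of joint blue_bumper above 0.005 m and value of joint black_bumper below 0.0077 m)).
It fails at once if the green bumper is pressed (value of joint green_bumper above 0.0045 m).
It fails at once if the frame or a bumper is pressed harder than 25 N (contact force between any of the fingers, the arm and frame above 25 N).
It fails at once if the frame is lifted off the bench, tipped, or shoved more than 20 mm (height (world z) of frame above 0.006 m or angle between frame's own z axis and vertical above 0.08 rad or distance of frame from where it was at the start of the episode above 0.02 m).
It fails at once if another thing on the bench is moved more than 20 mm (distance of any of clamp_a, clamp_b, cutter, ruler, moulding, glue, jar from where it was at the start of the episode above 0.02 m).
It also fails if it takes over 64 s, if anything falls off the work surface, if the arm or the gripper's body presses on something with over 40 N, if the wrist force passes 120 N, or if a joint passes its speed limit or range.

## Working session

There is one attempt and no reset: what is moved stays moved. The work goes in short steps, Python scripts to look and compute and a shell command to move; the robot and the scene stay as the last step left them, time stands still between calls to the robot, and variables do not carry over. Pictures are saved under pics/ and viewed, at most 10 in all, crops included, and the job is handed in when it is done.

```bash
mkdir -p pics; python3 - <<'E'
from bench import ctrl
import cv2,numpy as np
s=ctrl.get_state();print(s['time'],s['position'],s['tool_rot'],s['ft_force'],s['grip_width'],ctrl.tip_extent)
for c in ['top','side']:
    im,d=ctrl.get_image(c);cv2.imwrite(f'pics/{c}0.png',im[:,:,::-1])
    for q in ['red_top','black_top','blue_top','green_top','frame']:
        print(c,q,[(np.round(r['xyz'],4).tolist(),round(r['confidence'],2)) for r in ctrl.mark_of(c,q)[:3]])
E
```

```text
0.0 [ 0.22253783 -0.61016605  0.24045821] [-3.09182064e+00 -5.46466937e-01  7.14938698e-04] [ 0.36167214  0.6662098  -0.28395963] 1.0006699795798863 0.019
top red_top [([0.4645, -0.1507, 0.0402], 0.58)]
top black_top [([0.6402, -0.1744, 0.0416], 0.57)]
top blue_top [([0.7876, 0.0721, -0.0038], 0.7), ([0.4891, -0.0175, 0.0393], 0.61), ([0.5672, -0.0893, 0.0025], 0.32)]
top green_top [([0.6639, -0.0517, 0.0327], 0.48)]
top frame [([0.5613, -0.1011, -0.0019], 0.8)]
side red_top [([0.4633, -0.1529, 0.0375], 0.64)]
side black_top [([0.6617, -0.0549, 0.0359], 0.54), ([0.6382, -0.1801, 0.0408], 0.49)]
side blue_top [([0.4839, -0.0242, 0.0349], 0.59), ([0.3992, -0.0698, -0.0015], 0.36)]
side green_top [([0.6635, -0.0572, 0.0349], 0.63)]
side frame [([0.5631, -0.1011, -0.0007], 0.9), ([0.6801, -0.4039, -0.0034], 0.2)]
```

View pics/top0.png

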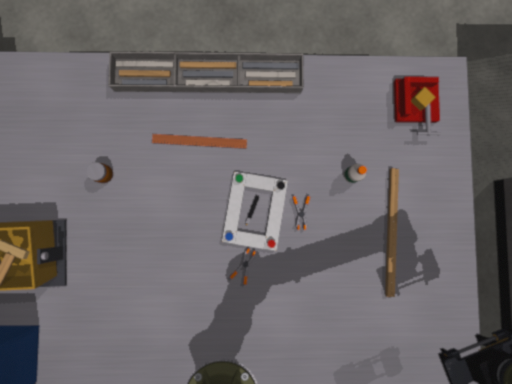

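View pics/side0.png

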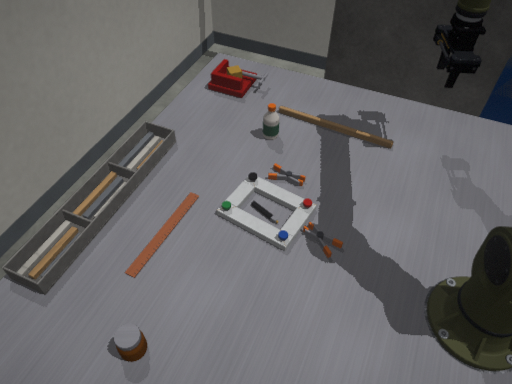

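The top view shows the frame upright at centre: red (271,243), black (281,185), blue (229,236), green (239,178). The side view agrees, with red (307,203), black (253,177), blue (283,235) and green (226,205). The black "hit" at (0.66,-0.055) is really green, and the blue ones off the frame are false. Next I fit the rectangle to the good hits.

```bash
cat > h.py <<'E'
from bench import ctrl
import numpy as np
from scipy.spatial.transform import Rotation as R
L=np.array([[90,65],[-90,65],[90,-65],[-90,-65]])/1000
P=(np.array([[.4645,-.1507],[.6402,-.1744],[.4891,-.0175],[.6639,-.0517]])+np.array([[.4633,-.1529],[.6382,-.1801],[.4839,-.0242],[.6635,-.0572]]))/2
c=P.mean(0); l=L[:,0]+1j*L[:,1]; p=(P-c)@[1,1j]
a=np.angle((p*l.conj()).sum()); f=l*np.exp(1j*a); T=np.c_[f.real,f.imag]+c
names=['red','black','blue','green']
def to(name,ztip):
    s=ctrl.get_state(); t=np.r_[T[names.index(name)],ztip+ctrl.tip_extent]
    print(name,'target',t.round(4),'now',s['position'].round(4),'F',s['ft_force'].round(2),'t',s['time'],'w',round(s['grip_width'],2))
    print('tool shift mm',(R.from_rotvec(s['tool_rot']).inv().apply(t-s['position'])*1000).round(1))
E
python3 - <<'E'
from h import *
print(T.round(4),(T-P).round(4),np.degrees(a),c)
to('red',.10)
E
```

```text
[[ 0.4635 -0.1497]
 [ 0.6409 -0.1805]
 [ 0.4858 -0.0216]
 [ 0.6631 -0.0524]] [[-0.0004  0.0021]
 [ 0.0017 -0.0033]
 [-0.0007 -0.0008]
 [-0.0006  0.002 ]] 170.1455766372282 [ 0.563325  -0.1010875]
red target [ 0.4635 -0.1497  0.119 ] now [ 0.2227 -0.6107  0.2416] F [-0.08 -1.04 -0.15] t 0.6 w 1.0
tool shift mm [ 384.2 -350.5  122.5]
```

```bash
python3 -m crank '[{"tx":35,"ty":-32,"tz":0,"turn":0},{"tx":77,"ty":-70,"tz":5,"turn":0},{"tx":119,"ty":-108,"tz":10,"turn":0},{"tx":160,"ty":-146,"tz":15,"turn":0},{"tx":200,"ty":-182,"tz":20,"turn":0}]' 0 20; python3 -m crank '[{"tx":40,"ty":-36,"tz":10,"turn":0},{"tx":80,"ty":-73,"tz":20,"turn":0},{"tx":120,"ty":-110,"tz":30,"turn":0},{"tx":150,"ty":-138,"tz":40,"turn":0},{"tx":170,"ty":-156,"tz":50,"turn":0}]'; python3 -c "
from h import *
to('red',.10)"
```

```text
time: 1.23
position: [0.3491, -0.3694, 0.2218]
tool_rot: [3.093, 0.547, 0.001]
ft_force: [0.8, -0.9, 0.4]
grip_width: 0.517
grip_force: 0.0
time: 1.85
position: [0.4555, -0.164, 0.1716]
tool_rot: [3.092, 0.551, 0.001]
ft_force: [-0.8, 0.5, 0.2]
grip_width: 0.026
grip_force: 0.0
red target [ 0.4635 -0.1497  0.119 ] now [ 0.4555 -0.164   0.1716] F [-0.76  0.54  0.22] t 1.85 w 0.03
tool shift mm [ 12.5 -10.7  52.6]
```

```bash
python3 -m crank '[{"tx":6,"ty":-5,"tz":15,"turn":0},{"tx":12.5,"ty":-10.5,"tz":35,"turn":0},{"tx":12.5,"ty":-10.5,"tz":50,"turn":0},{"tx":12.5,"ty":-10.5,"tz":50,"turn":0}]'; python3 - <<'E'
from h import *
import cv2
to('red',.05)
im,d=ctrl.get_image('wrist');cv2.imwrite('pics/w1.png',im[:,:,::-1])
m=ctrl.camera_model('wrist')
print(m['intrinsics'],m['origin'],m['orientation'])
for n in names: print(n,[(r['xyz'],r['confidence']) for r in ctrl.mark_of('wrist',n+'_top')[:2]])
E
```

```text
time: 2.35
position: [0.4612, -0.153, 0.1201]
tool_rot: [-3.093, -0.544, 0.004]
ft_force: [0.2, -0.6, -1.1]
grip_width: 0.002
grip_force: 0.0
red target [ 0.4635 -0.1497  0.069 ] now [ 0.4612 -0.153   0.1201] F [ 0.25 -0.57 -1.09] t 2.35 w 0.0
tool shift mm [ 3.5 -2.2 51.1]
[[296.53651541   0.         253.62950477]
 [  0.         296.53651541 193.72455758]
 [  0.           0.           1.        ]] [ 0.52799714 -0.12942489  0.26453503] [ 2.39290579 -1.67554906 -0.21799807]
red [([0.4664, -0.1501, 0.0427], 0.96)]
black []
blue [([0.4844, -0.0215, 0.039], 0.79)]
green [([0.4696, -0.153, 0.0402], 0.6)]
```

View pics/w1.png

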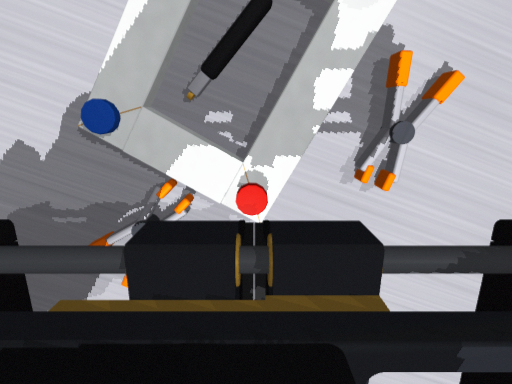

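The wrist view shows red at (252,199) just ahead of the closed fingertips, blue at (100,116), the clamps at either side and nothing under the fingers but red. I compute the red and blue centres from colour and depth.

```bash
cat >> h.py <<'E'
import cv2
def blob(cam,name):
    im,d=ctrl.get_image(cam); m=ctrl.camera_model(cam); h=cv2.cvtColor(im,cv2.COLOR_RGB2HSV)
    H,S,V=[h[...,i].astype(int) for i in range(3)]
    hue={'red':0,'blue':115,'green':65}[name]
    M=((abs((H-hue+90)%180-90)<10)&(S>150)&(V>50)) if name!='red' else ((abs((H+90)%180-90)<4)&(S>200))
    n,lab,st,ce=cv2.connectedComponentsWithStats(M.astype(np.uint8))
    k=1+st[1:,4].argmax(); u,v=ce[k]; z=np.median(d[(lab==k)&(d>0)]); K=m['intrinsics']
    o=m['orientation']; Rm=R.from_rotvec(o) if np.size(o)==3 else R.from_matrix(o)
    print(cam,name,st[k],(u,v),(m['origin']+Rm.apply([(u-K[0,2])/K[0,0]*z,(v-K[1,2])/K[1,1]*z,z])).round(4))
E
python3 - <<'E'
from h import *
blob('wrist','red');blob('wrist','blue')
to('red',.05)
E
```

```text
wrist red [236 186  30  31 738] (np.float64(250.60027100271003), np.float64(200.73441734417344)) [ 0.4666 -0.1494  0.039 ]
wrist blue [  82  103   39   34 1037] (np.float64(100.89199614271938), np.float64(118.99035679845709)) [ 0.4876 -0.0232  0.0381]
red target [ 0.4635 -0.1497  0.069 ] now [ 0.463  -0.1525  0.1222] F [-0.84 -0.47  0.26] t 2.7 w 0.01
tool shift mm [ 1.4 -2.5 53.2]
```

```bash
python3 -m crank '[{"tx":2.5,"ty":-1.5,"tz":15,"turn":0},{"tx":2.5,"ty":-1.5,"tz":30,"turn":0},{"tx":2.5,"ty":-1.5,"tz":45,"turn":0},{"tx":2.5,"ty":-1.5,"tz":54,"turn":0},{"tx":2.5,"ty":-1.5,"tz":54,"turn":0}]'; python3 - <<'E'
from h import *
for i in range(4):
    to('red',.03); ctrl.get_image('side')
E
```

```text
time: 3.32
position: [0.4638, -0.1496, 0.0665]
tool_rot: [-3.092, -0.547, 0.003]
ft_force: [0.6, 0.3, -0.3]
grip_width: 0.002
grip_force: 0.0
red target [ 0.4635 -0.1497  0.049 ] now [ 0.4638 -0.1496  0.0665] F [ 0.62  0.32 -0.29] t 3.325 w 0.0
tool shift mm [-0.2  0.  17.5]
red target [ 0.4635 -0.1497  0.049 ] now [ 0.4643 -0.1498  0.0672] F [-0.4  -0.41 -0.83] t 3.375 w 0.0
tool shift mm [-0.7 -0.4 18.2]
red target [ 0.4635 -0.1497  0.049 ] now [ 0.4647 -0.15    0.0677] F [ 0.03 -0.13 -0.18] t 3.425 w 0.01
tool shift mm [-1.  -0.6 18.7]
red target [ 0.4635 -0.1497  0.049 ] now [ 0.4649 -0.15    0.0679] F [ 0.46 -0.87  1.03] t 3.475 w 0.0
tool shift mm [-1.2 -0.8 18.9]
```

```bash
python3 -m crank '[{"tz":3},{"tz":6},{"tz":9},{"tz":11},{"tz":13}]'; python3 -m crank '[{"tz":1},{"tz":2},{"tz":3},{"tz":4},{"tz":4}]'
```

```text
$[0]: bad value
$[0]: bad value
```

```bash
python3 -m crank '[{"tx":0,"ty":0,"tz":3,"turn":0},{"tx":0,"ty":0,"tz":6,"turn":0},{"tx":0,"ty":0,"tz":9,"turn":0},{"tx":0,"ty":0,"tz":11,"turn":0},{"tx":0,"ty":0,"tz":13,"turn":0}]'; python3 -m crank '[{"tx":0,"ty":0,"tz":1,"turn":0},{"tx":0,"ty":0,"tz":2,"turn":0},{"tx":0,"ty":0,"tz":3,"turn":0},{"tx":0,"ty":0,"tz":4,"turn":0},{"tx":0,"ty":0,"tz":4,"turn":0}]'
```

```text
time: 4.15
position: [0.4645, -0.15, 0.0547]
tool_rot: [3.094, 0.547, -0.0]
ft_force: [-1.3, 0.7, 3.5]
grip_width: 0.003
grip_force: 1.7
time: 4.78
position: [0.4645, -0.1499, 0.0505]
tool_rot: [3.094, 0.547, -0.0]
ft_force: [-1.2, -0.6, 2.9]
grip_width: 0.004
grip_force: 1.3
```

```bash
python3 -m crank '[{"tx":0,"ty":0,"tz":1,"turn":0},{"tx":0,"ty":0,"tz":2,"turn":0},{"tx":0,"ty":0,"tz":3,"turn":0},{"tx":0,"ty":0,"tz":3,"turn":0}]'; python3 -m crank '[{"tx":0,"ty":0,"tz":0.5,"turn":0},{"tx":0,"ty":0,"tz":1,"turn":0},{"tx":0,"ty":0,"tz":1,"turn":0},{"tx":0,"ty":0,"tz":1,"turn":0}]'
```

```text
time: 5.28
position: [0.4645, -0.15, 0.0477]
tool_rot: [3.094, 0.547, -0.0]
ft_force: [-2.6, -0.1, 5.3]
grip_width: 0.004
grip_force: 2.6
time: 5.78
position: [0.4645, -0.15, 0.047]
tool_rot: [3.093, 0.546, -0.0]
ft_force: [-2.8, -0.8, 7.1]
grip_width: 0.005
grip_force: 3.6
```

7.1 N, rising at about 3 N/mm, means the red stem is on its stop. I retract and move over black.

```bash
python3 -m crank '[{"tx":0,"ty":0,"tz":-5,"turn":0},{"tx":0,"ty":0,"tz":-25,"turn":0},{"tx":0,"ty":0,"tz":-60,"turn":0},{"tx":0,"ty":0,"tz":-80,"turn":0},{"tx":0,"ty":0,"tz":-80,"turn":0}]'; python3 - <<'E'
from h import *
blob('wrist','red')
to('black',.1)
E
```

```text
time: 6.4
position: [0.4657, -0.1503, 0.1278]
tool_rot: [3.092, 0.546, 0.005]
ft_force: [-0.4, -0.4, 0.7]
grip_width: 0.003
grip_force: 0.0
wrist red [238 186  29  29 653] (np.float64(252.20061255742726), np.float64(200.10566615620215)) [ 0.4653 -0.1491  0.029 ]
black target [ 0.6409 -0.1805  0.119 ] now [ 0.4647 -0.15    0.1265] F [-0.01  0.19 -0.64] t 6.45 w 0.01
tool shift mm [155.   89.    7.7]
```

```bash
python3 -m crank '[{"tx":30,"ty":17,"tz":0,"turn":0},{"tx":75,"ty":43,"tz":0,"turn":0},{"tx":120,"ty":69,"tz":0,"turn":0},{"tx":148,"ty":85,"tz":5,"turn":0},{"tx":155,"ty":89,"tz":8,"turn":0}]';python3 -m crank '[{"tx":0,"ty":0,"tz":0,"turn":0},{"tx":0,"ty":0,"tz":0,"turn":0}]'; python3 - <<'E'
from h import *
im,d=ctrl.get_image('wrist');cv2.imwrite('pics/w2.png',im[:,:,::-1])
m=ctrl.camera_model('wrist');K=m['intrinsics'];Rm=R.from_rotvec(m['orientation'])
for n in ['black','green']: print(n,[(r['xyz'],r['confidence']) for r in ctrl.mark_of('wrist',n+'_top')[:2]])
q=Rm.inv().apply(np.r_[T[1],.038]-m['origin']);u,v=(K@q/q[2])[:2];print('expected px',u,v)
v0,u0=int(v),int(u);w=im[v0-35:v0+35,u0-40:u0+40].max(2)<60
n,lab,st,ce=cv2.connectedComponentsWithStats(w.astype(np.uint8))
for k in range(1,n):
    if st[k,4]>200:
        uu,vv=ce[k]+[u0-40,v0-35];z=np.median(d[v0-35:v0+35,u0-40:u0+40][lab==k]);print(st[k],uu,vv,m['origin']+Rm.apply([(uu-K[0,2])/K[0,0]*z,(vv-K[1,2])/K[1,1]*z,z]))
to('black',.045)
E
```

```text
time: 7.08
position: [0.6409, -0.1799, 0.1156]
tool_rot: [-3.091, -0.547, 0.004]
ft_force: [-0.9, 0.5, -0.0]
grip_width: 0.005
grip_force: 0.0
time: 7.32
position: [0.6393, -0.1803, 0.1183]
tool_rot: [-3.094, -0.547, 0.002]
ft_force: [0.2, -0.3, 0.4]
grip_width: 0.004
grip_force: 0.0
black [([0.6464, -0.1783, 0.0431], 0.9)]
green [([0.6658, -0.0514, 0.0419], 0.6)]
expected px 253.75271322497926 205.42501229085175
[ 26  16  31  32 790] 254.14050632911392 201.24430379746835 [ 0.64463004 -0.17947789  0.03954067]
[  0  51  40  19 694] 232.13832853025937 230.2550432276657 [ 0.67216076 -0.16199612  0.17943474]
[ 42  51  38  19 682] 274.02346041055716 230.0058651026393 [ 0.67638814 -0.17378256  0.17905929]
black target [ 0.6409 -0.1805  0.064 ] now [ 0.64   -0.1806  0.1191] F [ 0.03  0.15 -0.07] t 7.475 w 0.0
tool shift mm [ 0.8  0.2 55.1]
```

View pics/w2.png

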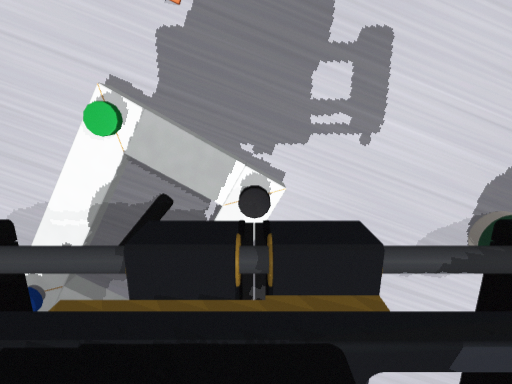

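The wrist view shows black at (254,201) in front of the fingertips, with green well away at (102,118). The top sits about 3 mm further out in x, at roughly (0.643,-0.180).

```bash
python3 -m crank '[{"tx":3,"ty":0.5,"tz":15,"turn":0},{"tx":3,"ty":0.5,"tz":30,"turn":0},{"tx":3,"ty":0.5,"tz":45,"turn":0},{"tx":3,"ty":0.5,"tz":52,"turn":0},{"tx":3,"ty":0.5,"tz":52,"turn":0}]'; python3 -m crank '[{"tx":0,"ty":0,"tz":3,"turn":0},{"tx":0,"ty":0,"tz":6,"turn":0},{"tx":0,"ty":0,"tz":8,"turn":0},{"tx":0,"ty":0,"tz":10,"turn":0},{"tx":0,"ty":0,"tz":10,"turn":0}]'; python3 -m crank '[{"tx":0,"ty":0,"tz":1,"turn":0},{"tx":0,"ty":0,"tz":2,"turn":0},{"tx":0,"ty":0,"tz":3,"turn":0},{"tx":0,"ty":0,"tz":4,"turn":0},{"tx":0,"ty":0,"tz":4,"turn":0}]'
```

```text
time: 8.1
position: [0.6431, -0.1797, 0.0655]
tool_rot: [-3.093, -0.547, 0.002]
ft_force: [-0.1, 0.2, 0.2]
grip_width: 0.007
grip_force: 0.0
time: 8.72
position: [0.6437, -0.1799, 0.0569]
tool_rot: [3.093, 0.547, 0.0]
ft_force: [-0.1, -0.1, 2.1]
grip_width: 0.005
grip_force: 1.1
time: 9.35
position: [0.6437, -0.1799, 0.0525]
tool_rot: [3.094, 0.547, 0.0]
ft_force: [-1.3, -0.5, 3.1]
grip_width: 0.009
grip_force: 1.3
```

```bash
python3 -m crank '[{"tx":0,"ty":0,"tz":1,"turn":0},{"tx":0,"ty":0,"tz":2,"turn":0},{"tx":0,"ty":0,"tz":3,"turn":0},{"tx":0,"ty":0,"tz":4,"turn":0},{"tx":0,"ty":0,"tz":4,"turn":0}]'; python3 -m crank '[{"tx":0,"ty":0,"tz":0.5,"turn":0},{"tx":0,"ty":0,"tz":1,"turn":0},{"tx":0,"ty":0,"tz":1.5,"turn":0},{"tx":0,"ty":0,"tz":1.5,"turn":0}]'
```

```text
time: 9.98
position: [0.6437, -0.1799, 0.0485]
tool_rot: [3.093, 0.547, 0.0]
ft_force: [-0.1, -0.1, 2.2]
grip_width: 0.005
grip_force: 1.5
time: 10.48
position: [0.6437, -0.1799, 0.0475]
tool_rot: [3.093, 0.547, 0.0]
ft_force: [-1.3, -0.0, 5.7]
grip_width: 0.007
grip_force: 2.9
```

```bash
python3 -m crank '[{"tx":0,"ty":0,"tz":0.5,"turn":0},{"tx":0,"ty":0,"tz":1,"turn":0},{"tx":0,"ty":0,"tz":1,"turn":0},{"tx":0,"ty":0,"tz":1,"turn":0}]'
```

```text
time: 10.98
position: [0.6437, -0.1799, 0.0469]
tool_rot: [3.093, 0.547, 0.0]
ft_force: [-2.1, 0.4, 6.7]
grip_width: 0.008
grip_force: 3.8
```

Black is home too (6.7 N, elastic). I retract, check it, and plan the move to blue.

```bash
python3 -m crank '[{"tx":0,"ty":0,"tz":-5,"turn":0},{"tx":0,"ty":0,"tz":-25,"turn":0},{"tx":0,"ty":0,"tz":-60,"turn":0},{"tx":0,"ty":0,"tz":-80,"turn":0},{"tx":0,"ty":0,"tz":-80,"turn":0}]'; python3 - <<'E'
from h import *
for n in ['black','green']: print(n,[(r['xyz'],r['confidence']) for r in (ctrl.get_image('wrist'),ctrl.mark_of('wrist',n+'_top'))[1][:2]])
im,d=ctrl.get_image('wrist');m=ctrl.camera_model('wrist');K=m['intrinsics'];Rm=R.from_rotvec(m['orientation'])
print('black top z',(m['origin']+Rm.apply([0,(201-K[1,2])/K[1,1]*d[201,254],d[201,254]])).round(4))
to('blue',.1)
E
```

```text
time: 11.6
position: [0.6448, -0.18, 0.1283]
tool_rot: [3.092, 0.546, 0.005]
ft_force: [-0.0, 0.2, -0.0]
grip_width: 0.006
grip_force: 0.0
black [([0.6431, -0.1778, 0.0336], 0.83), ([0.6785, -0.4076, -0.0026], 0.6)]
green [([0.6683, -0.05, 0.0402], 0.69), ([0.6439, -0.1819, 0.0325], 0.63)]
black top z [ 0.6431 -0.1799  0.0291]
blue target [ 0.4858 -0.0216  0.119 ] now [ 0.6426 -0.1797  0.1244] F [ 0.07  0.16 -0.26] t 11.85 w 0.01
tool shift mm [ -93.2 -202.2    5.9]
```

```bash
python3 -m crank '[{"tx":-15,"ty":-33,"tz":0,"turn":0},{"tx":-39,"ty":-85,"tz":0,"turn":0},{"tx":-64,"ty":-138,"tz":0,"turn":0},{"tx":-85,"ty":-184,"tz":0,"turn":0},{"tx":-93,"ty":-201,"tz":6,"turn":0}]';python3 -m crank '[{"tx":0,"ty":0,"tz":0,"turn":0},{"tx":0,"ty":0,"tz":0,"turn":0},{"tx":0,"ty":0,"tz":0,"turn":0}]'; python3 - <<'E'
from h import *
blob('wrist','blue'); print(ctrl.mark_of('wrist','blue_top'))
im,d=ctrl.get_image('wrist');cv2.imwrite('pics/w3.png',im[:,:,::-1])
to('blue',.045)
E
```

```text
time: 12.48
position: [0.4853, -0.0208, 0.1195]
tool_rot: [3.092, 0.551, -0.002]
ft_force: [0.6, -0.1, -0.6]
grip_width: 0.004
grip_force: 0.0
time: 12.85
position: [0.4883, -0.0241, 0.12]
tool_rot: [-3.094, -0.544, -0.001]
ft_force: [0.3, -0.7, 0.1]
grip_width: 0.001
grip_force: 0.0
wrist blue [234 190  32  32 785] (np.float64(249.74777070063695), np.float64(205.53630573248407)) [ 0.4881 -0.021   0.0384]
[{'xyz': [0.4859, -0.02, 0.0403], 'confidence': 0.65}]
blue target [ 0.4858 -0.0216  0.064 ] now [ 0.4878 -0.0234  0.1199] F [-0.29 -0.16  0.03] t 13.0 w 0.01
tool shift mm [-1.3 -2.3 55.9]
```

View pics/w3.png

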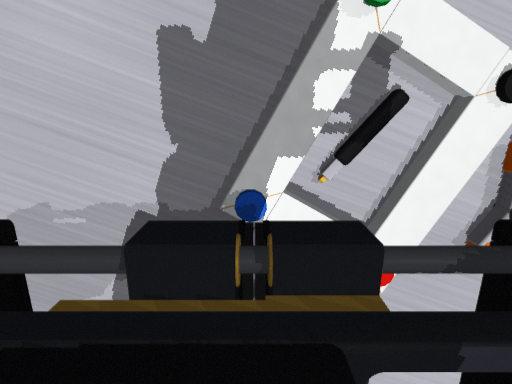

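The wrist view shows blue at (250,205) directly ahead of the fingertips, with green far off at (377,2). I shift about 2 mm in tool -y and press.

```bash
python3 -m crank '[{"tx":0,"ty":-2,"tz":15,"turn":0},{"tx":0,"ty":-2,"tz":30,"turn":0},{"tx":0,"ty":-2,"tz":45,"turn":0},{"tx":0,"ty":-2,"tz":52,"turn":0},{"tx":0,"ty":-2,"tz":52,"turn":0}]'; python3 -m crank '[{"tx":0,"ty":0,"tz":3,"turn":0},{"tx":0,"ty":0,"tz":6,"turn":0},{"tx":0,"ty":0,"tz":8,"turn":0},{"tx":0,"ty":0,"tz":10,"turn":0},{"tx":0,"ty":0,"tz":10,"turn":0}]'; python3 -m crank '[{"tx":0,"ty":0,"tz":1,"turn":0},{"tx":0,"ty":0,"tz":2,"turn":0},{"tx":0,"ty":0,"tz":3,"turn":0},{"tx":0,"ty":0,"tz":4,"turn":0},{"tx":0,"ty":0,"tz":4,"turn":0}]'
```

```text
time: 13.62
position: [0.4861, -0.0209, 0.0673]
tool_rot: [-3.093, -0.547, 0.002]
ft_force: [-0.6, 0.4, 0.4]
grip_width: 0.001
grip_force: 0.0
time: 14.25
position: [0.4865, -0.021, 0.0579]
tool_rot: [3.094, 0.547, -0.0]
ft_force: [-0.8, -0.1, -0.3]
grip_width: 0.007
grip_force: 0.0
time: 14.88
position: [0.4867, -0.021, 0.054]
tool_rot: [3.094, 0.547, 0.0]
ft_force: [0.1, 0.1, 2.9]
grip_width: 0.003
grip_force: 1.3
```

```bash
python3 -m crank '[{"tx":0,"ty":0,"tz":1,"turn":0},{"tx":0,"ty":0,"tz":2,"turn":0},{"tx":0,"ty":0,"tz":3,"turn":0},{"tx":0,"ty":0,"tz":4,"turn":0},{"tx":0,"ty":0,"tz":5,"turn":0}]'; python3 -m crank '[{"tx":0,"ty":0,"tz":0.5,"turn":0},{"tx":0,"ty":0,"tz":1,"turn":0},{"tx":0,"ty":0,"tz":1.5,"turn":0},{"tx":0,"ty":0,"tz":2,"turn":0},{"tx":0,"ty":0,"tz":2,"turn":0}]'
```

```text
time: 15.5
position: [0.4867, -0.021, 0.049]
tool_rot: [3.094, 0.547, 0.0]
ft_force: [-0.3, 0.8, 3.1]
grip_width: 0.002
grip_force: 1.5
time: 16.12
position: [0.4868, -0.021, 0.0473]
tool_rot: [3.093, 0.547, 0.0]
ft_force: [-1.6, 0.5, 6.0]
grip_width: 0.004
grip_force: 3.1
```

```bash
python3 -m crank '[{"tx":0,"ty":0,"tz":0.5,"turn":0},{"tx":0,"ty":0,"tz":0.5,"turn":0},{"tx":0,"ty":0,"tz":0.5,"turn":0},{"tx":0,"ty":0,"tz":0.5,"turn":0}]'; python3 -m crank '[{"tx":0,"ty":0,"tz":-5,"turn":0},{"tx":0,"ty":0,"tz":-25,"turn":0},{"tx":0,"ty":0,"tz":-60,"turn":0},{"tx":0,"ty":0,"tz":-100,"turn":0},{"tx":0,"ty":0,"tz":-100,"turn":0}]'; python3 - <<'E'
from h import *
blob('wrist','blue'); to('blue',.1)
im,d=ctrl.get_image('side')
for q in [n+'_top' for n in names]+['frame']: print(q,[(r['xyz'],round(r['confidence'],2)) for r in ctrl.mark_of('side',q)[:2]])
E
```

```text
time: 16.62
position: [0.4868, -0.021, 0.047]
tool_rot: [3.093, 0.547, 0.0]
ft_force: [-1.3, -0.7, 7.2]
grip_width: 0.003
grip_force: 3.6
time: 17.25
position: [0.4886, -0.0211, 0.1492]
tool_rot: [3.092, 0.546, 0.008]
ft_force: [0.2, 0.4, -0.5]
grip_width: 0.008
grip_force: 0.0
wrist blue [239 183  28  27 576] (np.float64(252.53993055555554), np.float64(195.85763888888889)) [ 0.4861 -0.0212  0.0284]
blue target [ 0.4858 -0.0216  0.119 ] now [ 0.4872 -0.0211  0.1474] F [-0.37 -0.62  0.02] t 17.3 w 0.0
tool shift mm [-1.6 -0.1 28.4]
red_top [([0.4633, -0.1487, 0.0312], 0.56)]
black_top []
blue_top [([0.4843, -0.0225, 0.0235], 0.55), ([0.5657, -0.0986, -0.0014], 0.38)]
green_top [([0.6606, -0.0562, 0.0386], 0.38), ([0.7838, 0.0783, 0.0009], 0.34)]
frame [([0.5647, -0.1, -0.0008], 0.63)]
```

Red, black and blue all read about 10 mm lower in depth. Green is still standing, the frame has not moved, and the arm is clear.

```bash
python3 -c "
from bench import ctrl
print(ctrl.close_job())"
```

```text
the job is handed in; nothing more can be done
None
```

I pressed the red, black and blue bumpers home in that order, with readings of about 7 N at most; green is still up, the frame did not shift measurably, and the job is handed in (no verdict was returned).

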